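Count along the tin rack and push the tin into its third gap

TASK

The tall tin belongs in the third gap of the wooden tin rack, counted from the end with the ball-topped post (a gap that already holds something counts too). Count the gaps with a fingertip along the top of the back rail, touching the rail behind the first gap, then the second, then the third; then push the tin over the worktop into that third gap until it stands against the back of the rack, and leave it standing there. Only touch and push it gently: do not lift, squeeze or tip the tin, and leave the flat tin and the squat jar where they are.

Things in the scene. Friction and masses are not known exactly. Their poses are not given: they have to be found in the camera images.
- rack: Fixed pale wooden rack, open at top and front (-x), no floor: tins slide in on the worktop. Five dividers (10 mm thick, 45 high) at y = 0, +-105, +-210 mm make four gaps 95 mm wide centred at y = +-52.5, +-157.5 mm, from the mouth at x = -45 mm to the back rail's face at x = +45 mm. Origin on the worktop amid the gaps; x into the gaps, y left along the rail. Yaw within 0.12 rad.
- rail_a: Section of the rack's back rail behind the first gap counted from the +y (left) end of the rack, fixed: pale wood, 14 mm (x) by 104 mm (y), 16 mm high; the four sections lie end to end, flush, as one flat-topped rail. Origin at the centre of its top face, 62 mm above the worktop; axes as the rack's. Wall cabinets hang just behind, 0.49 m above it.
- rail_b: Section of the rack's back rail behind the second gap counted from the +y (left) end of the rack, fixed: pale wood, 14 mm (x) by 104 mm (y), 16 mm high; the four sections lie end to end, flush, as one flat-topped rail. Origin at the centre of its top face, 62 mm above the worktop; axes as the rack's. Wall cabinets hang just behind, 0.49 m above it.
- rail_c: Section of the rack's back rail behind the third gap counted from the +y (left) end of the rack, fixed: pale wood, 14 mm (x) by 104 mm (y), 16 mm high; the four sections lie end to end, flush, as one flat-topped rail. Origin at the centre of its top face, 62 mm above the worktop; axes as the rack's. Wall cabinets hang just behind, 0.49 m above it.
- rail_d: Section of the rack's back rail behind the fourth gap counted from the +y (left) end of the rack, fixed: pale wood, 14 mm (x) by 104 mm (y), 16 mm high; the four sections lie end to end, flush, as one flat-topped rail. Origin at the centre of its top face, 62 mm above the worktop; axes as the rack's. Wall cabinets hang just behind, 0.49 m above it.
- ball_post: Round wooden post 24 mm across with a 30 mm wooden ball on top, 98 mm high in all, fixed just outside one end of the back rail (left or right; it differs between starts), at rack x = 52 mm, y = +230 or -230 mm. Counting begins at this end. Origin at the centre of its foot on the worktop.
- square_post: Square flat-topped wooden post, 24 x 24 x 66 mm high, fixed at the other end of the back rail. Origin at the centre of its foot on the worktop.
- tall_tin: The tin to push: loose upright food tin with a picture label and gold-coloured lid, 75 mm in diameter, 58 mm high, about 0.2 to 0.35 kg. It stands on the worktop in front of the rack, near one end of it. Origin at the centre of its underside, z up.
- squat_jar: Bystander: loose squat dark jar with a green screw lid, 75 mm in diameter, 83 mm high, standing in front of the other end of the rack. Origin at the centre of its underside. May be nudged at most 20 mm.
- flat_tin: Bystander: loose flat tin, 86 mm in diameter, 40 mm high, standing in the leftmost (+y) gap of the rack. Origin at the centre of its underside. May be nudged at most 20 mm.
Not all that is in view belongs to the job. Leave any red or turquoise look-alike of the ball_post alone.

How it is judged:
By the outcome, as a careful person would: the job done as asked, in the order asked, and still so for the second after the job is handed in, with the robot touching nothing.
It also fails if it takes over 70 s, if anything falls off the work surface, if the arm or the gripper's body presses on something with over 40 N, if the wrist force passes 120 N, or if a joint passes its speed limit or range.

ROBOT

A 6-joint arm with a two-finger parallel gripper is mounted at the origin on a cart in front of the work surface, level with it; the furniture and walls round the work are solid. World frame = base frame: x ahead of the robot, y to its left, z up, the work surface at z = 0. Lengths are in m, angles in degrees, forces in N, time in s.
With the tool pointing down it reaches from about 0.3 to 0.75 m from the base axis. Payload 8.5 kg.
Tool frame: the origin (TCP) lies on the centre line of the jaws, within the pads' length; the fingertips stand 17 mm ahead of it and the grasp point (between the pads) lies 2 mm behind it (env.tip_extent is the distance from the TCP to the fingertips, in m); z points along the fingers, y is the direction in which the jaws open and shut (so a half turn about z gives the same grasp; the last joint's range is limited). The gripper opens to 85 mm and grips with 20 to 120 N. Pads are 22 mm wide; open, the fingers measure 114 mm over their backs; the gripper's body (76 mm by 85 mm) begins 54 mm behind the grasp point. The pads swing forward as they close: fully open they stand 13 mm farther back than shut.
Start: joints at [-76.908, 21.807, 74.336, -0, 83.858, -12.336], TCP at [0.236, -0.497, 0.248] pointing down, gripper open.
Joint ranges: [-178.18, 178.18], [-50.72, 133.34], [12.68, 142.11], [-81.47, 261.47], [9.98, 163.14], [-165.26, 165.26]. Speed limits (degrees/s): [136.94, 136.94, 180, 180, 180, 180].

INTERFACE

Orientations are given as a 3x3 rotation matrix whose columns are the frame's x, y, z axes.
In Python, from rig import telemetry, get_image, camera_params, close_job, env gives the robot as it stands.
- The arm moves only by the tool apply_moves, never from a script. Its argument "motion" is a list of rows, each an object of numbers: "tx", "ty", "tz": the shift along the tool's x, y, z in cm; "turn": the turn about the tool's z in degrees; "jaw": the gripper's target within -1 to 1 (fully open at 1, half-way at 0, shut at -1). In form: [{"tx": .., "ty": .., "tz": .., "turn": .., "jaw": ..}, ...]. A call has 1 to 5 rows; each row is the pose to reach, as a shift and turn from the pose measured when the call began, along the tool's axes at that moment; what a row does not reach only later rows make up. A row lasts 1/12 s, in which the tool goes at most 41.7 mm and 7.16 degrees, less where a joint would pass 70% of its speed; a pose out of reach is approached as far as the arm can. A call with a gripper value outside its range is refused whole. The fingers move at their own pace and stop on an object; "squeeze" is the grip in N (left out, the last holds). Time passes only in rows, so rows that repeat a pose let the fingers close. It gives the time, the measured TCP pose, the force and the opening at its end, in the units of the state.
- telemetry.observe(): the state, without advancing time (a new reading comes with each control period).
- get_image(name): name is "scene" or "top" or "wrist"; returns (picture, depth): 420x560x3 uint8, red, green, blue; 420x560 float32, m along the optical axis (not along the pixel's ray), 0 where there is no reading.
- camera_params(name): a dict with "fx", "fy", "cx", "cy" (pixels), "rvec" (rotation vector, rad) and "tvec" (3), from world to camera coordinates, as OpenCV has them. Camera axes: x right, y down, z forward; pixel columns grow to the right and rows downward; lengths in m; the calibration is good to about 2 mm. A picture is of the moment at which its call begins: read the wrist's pose just before it. camera_params takes no time and is no camera call; for the wrist camera it gives the pose at the moment of the call.
- close_job(): hands the job in, once; it reports no verdict.
The state is a dict: "time_s": time; "q": joint angles; "qvel": joint speeds; "joint_efforts": joint torques, N m; "position": TCP position; "tool_rot": TCP orientation; "ft_force": force on the tool from outside, world axes, zero at the start; "wrist_torque": the same for the moment, N m; "grip_width": finger opening in m.
Only numpy, scipy, OpenCV 4.12 (cv2) and the standard library are available. Lean on these libraries where they do the work, as an engineer would, in place of code of your own. Each camera call takes 0.05 s, during which the arm holds its last target. There are 200 camera calls.

## Working session

There is one attempt and no reset: what is moved stays moved. The work goes in short steps, Python scripts to look and compute and a tool call to move; the robot and the scene stay as the last step left them, time stands still between calls to the robot, and variables do not carry over. Pictures are saved under pics/ and viewed, about 8 in all and at most 12, crops included, and the job is handed in when it is done.

Besides the shell and the picture viewer there is one more tool, called as a command line: name --argument value ..., lists and objects as JSON in quotes. apply_moves: Moves the arm, as the interface text tells. Its arguments: {"type":"object","properties":{"motion":{"type":"array"},"squeeze":{"type":"number"}},"required":["motion"]}

```bash
mkdir -p pics; cat > h.py <<'E'
import numpy as np, cv2
from rig import telemetry, get_image, camera_params, close_job, env
def snap(n,f):
    p=camera_params(n); im,d=get_image(n); cv2.imwrite(f'pics/{f}.png',im[:,:,::-1]); np.savez(f'pics/{f}.npz',d=d,**{k:np.array(v) for k,v in p.items()}); return im,d,p
def load(f): return dict(np.load(f'pics/{f}.npz'))
def pt(p,u,v,z=None,r=1):
    R=cv2.Rodrigues(np.array(p['rvec'],float))[0]; t=np.array(p['tvec'],float).ravel()
    ray=np.array([(u-p['cx'])/p['fx'],(v-p['cy'])/p['fy'],1.])
    c=-R.T@t; w=R.T@ray
    if z is None:
        a=p['d'][v-r:v+r+1,u-r:u+r+1]; s=np.median(a[a>0])
    else: s=(z-c[2])/w[2]
    return c+s*w
E
python3 - <<'E'
from h import *
for n in('scene','top'): snap(n,n+'0')
a=cv2.imread('pics/scene0.png');
s=telemetry.observe(); print(s)
for n in('scene','top'):
    p=camera_params(n);R=cv2.Rodrigues(np.array(p['rvec'],float))[0];print(n,p['fx'],-R.T@np.array(p['tvec']).ravel())
E
```

```text
{'time_s': 0.1, 'q': array([-7.69087526e+01,  2.18381104e+01,  7.43807882e+01,  4.96055564e-04,
        8.38582738e+01, -1.23358256e+01]), 'qvel': array([-0.02996508, -0.02923024, -0.14872906,  0.10686825,  0.10748733,
        0.04444709]), 'joint_efforts': array([ 4.48996550e-03, -4.49224627e+01, -2.31655777e+01, -2.16590820e-04,
        3.64664673e-03,  3.93780155e-06]), 'position': array([ 0.23609083, -0.49647526,  0.24776209]), 'tool_rot': array([[ 9.03132959e-01,  4.29360887e-01, -2.96694465e-04],
       [ 4.29360887e-01, -9.03132052e-01,  1.31385584e-03],
       [ 2.96164028e-04, -1.31397551e-03, -9.99999093e-01]]), 'ft_force': array([ 0.58675063,  0.64913991, -0.68407691]), 'wrist_torque': array([-0.03864774, -0.03086507,  0.01123851]), 'grip_width': 0.08552197290598364}
scene 438.12246029760007 [0.03378002 0.50563205 0.70074701]
top 507.19664725461763 [ 0.29208011 -0.10712856  1.14724824]
```

View pics/scene0.png

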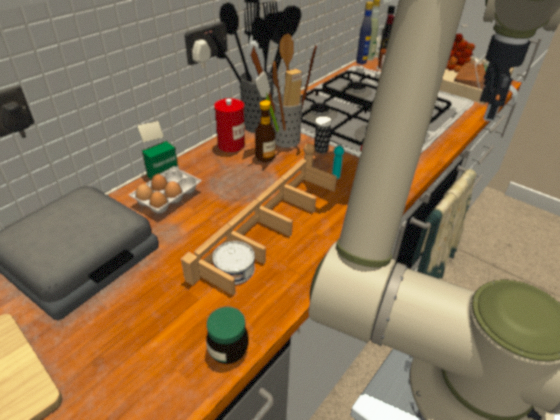

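View pics/top0.png

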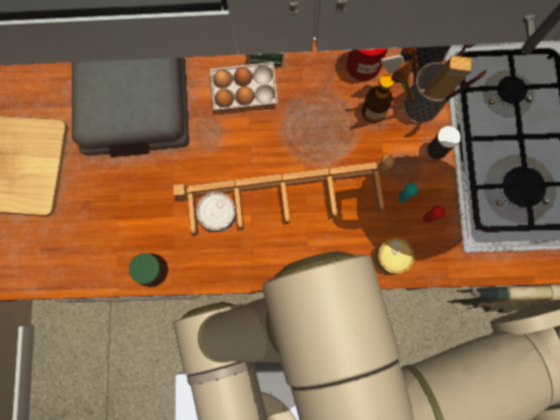

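Top view: the square post is at (179,190) and the pale ball post at (388,162). The turquoise (408,192) and red (436,213) posts are look-alikes, in the wrong colours and off the rail's end. The tall tin with the gold lid is at (396,256), the flat tin at (216,211) and the jar at (146,269). I'll confirm the post in a crop and measure.

```bash
python3 - <<'E'
from h import *
a=cv2.imread('pics/top0.png')[140:285,170:450]; cv2.imwrite('pics/crop1.png',cv2.resize(a,None,fx=2.8,fy=2.8,interpolation=cv2.INTER_CUBIC))
p=load('top0')
for n,u,v,z in [('sq',179,190,.066),('ball',388,162,.083),('tin',396,256,.058),('jar',146,269,.083),('flat',216,211,.04),('turq',409,192,.05),('red',436,213,.05),('railL',200,188,.062),('railR',370,168,.062),('tabl',300,230,0)]:
    print(n,pt(p,u,v).round(3),pt(p,u,v,z).round(3))
E
```

```text
sq [0.546 0.141 0.066] [0.546 0.141 0.066]
ball [ 0.584 -0.314  0.096] [ 0.587 -0.316  0.083]
tin [ 0.387 -0.325  0.052] [ 0.387 -0.324  0.058]
jar [0.373 0.206 0.082] [0.373 0.206 0.083]
flat [0.502 0.064 0.036] [0.501 0.063 0.04 ]
turq [ 0.517 -0.354  0.094] [ 0.527 -0.364  0.05 ]
red [ 0.471 -0.406  0.094] [ 0.478 -0.418  0.05 ]
railL [0.55  0.096 0.06 ] [0.55  0.095 0.062]
railR [ 0.581 -0.28   0.062] [ 0.581 -0.28   0.062]
tabl [ 0.458 -0.123 -0.001] [ 0.458 -0.123  0.   ]
```

View pics/crop1.png

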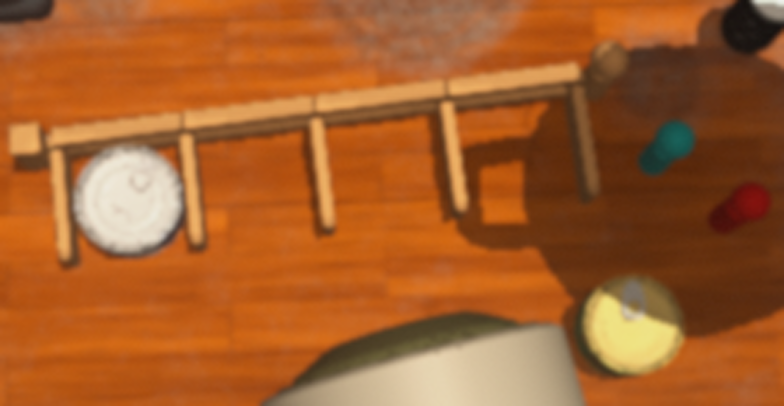

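The crop confirms it: the pale wooden ball post stands at the right (-y) end, at crop (607,62). So gap 3 is the one at rack y = +52.5 (rail_b), and the touch order is rail_d, rail_c, rail_b. Next I fit the rack pose.

```bash
cat >> h.py <<'E'
def w(x,y):
    x0,y0,a=np.load('rack.npy'); c,s=np.cos(a),np.sin(a); return np.array([x0+c*x-s*y,y0+s*x+c*y])
def rk(p):
    x0,y0,a=np.load('rack.npy'); c,s=np.cos(a),np.sin(a); d=np.array(p[:2])-[x0,y0]; return np.array([c*d[0]+s*d[1],-s*d[0]+c*d[1]])
def go(x,y,z,yaw=0):
    "rack xy (m), TCP z, tool-x heading in rack (deg) -> tx ty tz (cm) turn"
    s=telemetry.observe(); R=s['tool_rot']; a=np.degrees(np.load('rack.npy')[2])
    h=np.degrees(np.arctan2(R[1,0],R[0,0])); t=(h-(yaw+a)+180)%360-180
    print('move',(R.T@(np.r_[w(x,y),z]-s['position'])*100).round(2),'turn',round(t,1),'| now rack',rk(s['position']).round(4),'z',s['position'][2].round(4),'F',s['ft_force'].round(1),'t',s['time_s'],'q',s['q'].round(0))
E
python3 - <<'E'
from h import *
from scipy.optimize import least_squares
p=load('top0')
c=lambda u,v:(170+u/2.8-.3,140+v/2.8-.3)
obs=[((52,105),c(183,122),.062),((52,0),c(315,105),.062),((52,-105),c(447,90),.062),((52,230),c(25,139),.066),((52,-230),c(607,62),.083),
((-45,-105),c(462,213),.045),((-45,0),c(327,231),.045),((-45,105),c(196,247),.045),((-45,210),c(67,263),.045),((-45,-210),c(592,196),.045)]
W=np.array([pt(p,*q,z)[:2] for _,q,z in obs]); L=np.array([o[0] for o in obs])/1000
def f(v): 
    c,s=np.cos(v[2]),np.sin(v[2]); return (np.c_[v[0]+c*L[:,0]-s*L[:,1],v[1]+s*L[:,0]+c*L[:,1]]-W)
r=least_squares(lambda v:f(v).ravel(),[.515,-.09,.085],loss='soft_l1',f_scale=.002); print(r.x,(f(r.x)*1000).round(1)); np.save('rack.npy',r.x)
for n,q,z in [('tin',c(632,325),.058),('jar',(146,269),.083),('flat',c(129,199),.04)]: t=pt(p,*q,z); print(n,t.round(3),rk(t).round(3))
go(.052,-.1575,.13); 
E
```

```text
[ 0.51513303 -0.09063506  0.09076294] [[-0.   1.1]
 [-0.4  1. ]
 [ 0.8  0.5]
 [-1.2  1.2]
 [-0.1 -1.8]
 [-0.4  0. ]
 [ 0.9 -1.7]
 [ 0.7 -0.6]
 [ 0.5  1.9]
 [-0.9 -2.4]]
tin [ 0.387 -0.323  0.058] [-0.148 -0.22 ]
jar [0.373 0.206 0.083] [-0.114  0.308]
flat [0.501 0.064 0.04 ] [0.    0.155]
move [42.06 -8.08 11.8 ] turn 20.2 | now rack [-0.3147 -0.3789] z 0.2478 F [ 0.6  0.6 -0.7] t 0.1 q [-77.  22.  74.   0.  84. -12.]
```

apply_moves --motion '[{"tx": 4, "ty": -0.8, "tz": 0, "turn": 5, "jaw": -1}, {"tx": 8, "ty": -1.6, "tz": 1, "turn": 10, "jaw": -1}, {"tx": 12, "ty": -2.4, "tz": 1, "turn": 15, "jaw": -1}, {"tx": 16, "ty": -3.1, "tz": 2, "turn": 20, "jaw": -1}, {"tx": 20, "ty": -3.9, "tz": 2, "turn": 20.2, "jaw": -1}]' --squeeze 20

```text
time_s: 0.52
position: [0.4009, -0.3736, 0.2263]
tool_rot: [[0.996, 0.086, -0.002], [0.086, -0.996, 0.004], [-0.002, -0.004, -1.0]]
ft_force: [-0.3, -1.0, 0.4]
grip_width: 0.0257
```

```bash
python3 -c "
from h import *
go(.052,-.1575,.13)"
```

```text
move [ 19.11 -11.45   9.64] turn -0.3 | now rack [-0.1394 -0.2714] z 0.2263 F [-0.3 -1.   0.4] t 0.5167 q [-55.  23.  77.   0.  81.  30.]
```

apply_moves --motion '[{"tx": 4, "ty": -2.4, "tz": 1, "turn": 0, "jaw": -1}, {"tx": 7.5, "ty": -4.5, "tz": 2, "turn": 0, "jaw": -1}, {"tx": 11, "ty": -6.6, "tz": 3.5, "turn": 0, "jaw": -1}, {"tx": 14.5, "ty": -8.7, "tz": 5, "turn": 0, "jaw": -1}, {"tx": 17.5, "ty": -10.5, "tz": 7, "turn": -0.3, "jaw": -1}]'

```text
time_s: 0.93
position: [0.5602, -0.2576, 0.1611]
tool_rot: [[0.996, 0.092, -0.001], [0.092, -0.996, 0.003], [-0.001, -0.003, -1.0]]
ft_force: [0.3, -1.1, -0.8]
grip_width: -0.0003
```

```bash
python3 -c "
from h import *
go(.052,-.1575,.085); snap('wrist','wr1'); print(env.tip_extent); go(.052,-.1575,.085)"
```

```text
move [ 2.23 -1.26  7.61] turn 0.1 | now rack [ 0.0298 -0.1704] z 0.1611 F [ 0.3 -1.1 -0.8] t 0.9333 q [-36.  32.  71.   0.  77.  49.]
0.017
move [ 1.96 -0.76  7.13] turn 0.3 | now rack [ 0.0327 -0.1658] z 0.1563 F [-2.   4.4 -4.9] t 0.9833 q [-35.  33.  71.   0.  77.  49.]
```

View pics/wr1.png

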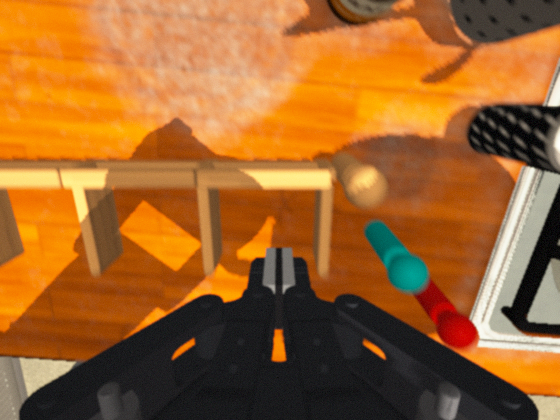

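The wrist view shows the shut fingertips (280,255) over gap 1, between the dividers at columns 208 and 325. The rail is at row 178 and the wooden ball at (365,185), which agrees with the fit. Next I descend.

apply_moves --motion '[{"tx": 1.2, "ty": -0.5, "tz": 2.5, "turn": 0.3, "jaw": -1}, {"tx": 1.96, "ty": -0.76, "tz": 5, "turn": 0.3, "jaw": -1}, {"tx": 1.96, "ty": -0.76, "tz": 6.5, "turn": 0.3, "jaw": -1}, {"tx": 1.96, "ty": -0.76, "tz": 6.7, "turn": 0.3, "jaw": -1}, {"tx": 1.96, "ty": -0.76, "tz": 6.7, "turn": 0.3, "jaw": -1}]'

```text
time_s: 1.4
position: [0.5809, -0.2427, 0.0884]
tool_rot: [[0.996, 0.091, -0.006], [0.091, -0.996, 0.01], [-0.006, -0.01, -1.0]]
ft_force: [-1.0, 0.6, 0.6]
grip_width: -0.0005
```

```bash
python3 -c "
from h import *
go(.052,-.1575,.078)"
```

```text
move [0.04 0.02 1.04] turn 0.0 | now rack [ 0.0517 -0.1574] z 0.0884 F [-1.   0.6  0.6] t 1.4 q [-34.  38.  73.   0.  69.  51.]
```

apply_moves --motion '[{"tx": 0, "ty": 0, "tz": 0.5, "turn": 0, "jaw": -1}, {"tx": 0, "ty": 0, "tz": 0.8, "turn": 0, "jaw": -1}, {"tx": 0, "ty": 0, "tz": 0.95, "turn": 0, "jaw": -1}, {"tx": 0, "ty": 0, "tz": 1.05, "turn": 0, "jaw": -1}, {"tx": 0, "ty": 0, "tz": 1.05, "turn": 0, "jaw": -1}]'

```text
time_s: 1.82
position: [0.5808, -0.2429, 0.0791]
tool_rot: [[0.996, 0.091, -0.006], [0.091, -0.996, 0.009], [-0.005, -0.009, -1.0]]
ft_force: [-3.5, 0.0, 4.1]
grip_width: 0.0002
```

apply_moves --motion '[{"tx": 0, "ty": 0, "tz": 0.1, "turn": 0, "jaw": -1}, {"tx": 0, "ty": 0, "tz": 0.2, "turn": 0, "jaw": -1}, {"tx": 0, "ty": 0, "tz": 0.2, "turn": 0, "jaw": -1}]'

```text
time_s: 2.07
position: [0.5808, -0.243, 0.079]
tool_rot: [[0.996, 0.091, -0.004], [0.091, -0.996, 0.008], [-0.004, -0.008, -1.0]]
ft_force: [-5.4, 3.3, 13.0]
grip_width: -0.0004
```

Touched the rail behind gap 1 (13 N). I lift and move on to gap 2.

apply_moves --motion '[{"tx": 0, "ty": 0, "tz": -2.5, "turn": 0, "jaw": -1}, {"tx": 0, "ty": -3.5, "tz": -3, "turn": 0, "jaw": -1}, {"tx": 0, "ty": -7, "tz": -2.5, "turn": 0, "jaw": -1}, {"tx": 0, "ty": -10.5, "tz": -2, "turn": 0, "jaw": -1}, {"tx": 0, "ty": -10.5, "tz": -1, "turn": 0, "jaw": -1}]'

```text
time_s: 2.48
position: [0.5708, -0.1334, 0.091]
tool_rot: [[0.996, 0.095, -0.004], [0.095, -0.995, 0.009], [-0.003, -0.009, -1.0]]
ft_force: [0.7, 0.3, 0.1]
grip_width: -0.0
```

```bash
python3 -c "
from h import *
go(.052,-.0525,.077)"
```

```text
move [0.04 0.5  1.39] turn 0.2 | now rack [ 0.0516 -0.0476] z 0.091 F [0.7 0.3 0.1] t 2.4833 q [-25.  34.  81.   0.  65.  60.]
```

apply_moves --motion '[{"tx": 0, "ty": 0.5, "tz": 0.4, "turn": 0.2, "jaw": -1}, {"tx": 0, "ty": 0.5, "tz": 0.9, "turn": 0.2, "jaw": -1}, {"tx": 0, "ty": 0.5, "tz": 1.2, "turn": 0.2, "jaw": -1}, {"tx": 0, "ty": 0.5, "tz": 1.35, "turn": 0.2, "jaw": -1}, {"tx": 0, "ty": 0.5, "tz": 1.42, "turn": 0.2, "jaw": -1}]'

```text
time_s: 2.9
position: [0.5715, -0.1394, 0.0789]
tool_rot: [[0.996, 0.09, -0.002], [0.09, -0.996, 0.008], [-0.001, -0.008, -1.0]]
ft_force: [-8.2, 4.0, 24.9]
grip_width: -0.0
```

Touched behind gap 2 (25 N). On to gap 3, more gently.

apply_moves --motion '[{"tx": 0, "ty": 0, "tz": -2.5, "turn": 0, "jaw": -1}, {"tx": 0, "ty": -3.5, "tz": -3, "turn": 0, "jaw": -1}, {"tx": 0, "ty": -7, "tz": -2.5, "turn": 0, "jaw": -1}, {"tx": 0, "ty": -10.3, "tz": -2, "turn": 0, "jaw": -1}, {"tx": 0, "ty": -10.3, "tz": -1, "turn": 0, "jaw": -1}]'

```text
time_s: 3.32
position: [0.5621, -0.0334, 0.0906]
tool_rot: [[0.996, 0.092, -0.001], [0.092, -0.996, 0.009], [0.0, -0.009, -1.0]]
ft_force: [-0.6, -0.2, 1.1]
grip_width: 0.0
```

```bash
python3 -c "
from h import *
go(.052,.0525,.077)"
```

```text
move [0.   0.03 1.36] turn 0.1 | now rack [0.052  0.0527] z 0.0906 F [-0.6 -0.2  1.1] t 3.3167 q [-16.  32.  85.   1.  63.  69.]
```

apply_moves --motion '[{"tx": 0, "ty": 0, "tz": 0.5, "turn": 0, "jaw": -1}, {"tx": 0, "ty": 0, "tz": 0.9, "turn": 0, "jaw": -1}, {"tx": 0, "ty": 0, "tz": 1.1, "turn": 0, "jaw": -1}, {"tx": 0, "ty": 0, "tz": 1.22, "turn": 0, "jaw": -1}, {"tx": 0, "ty": 0, "tz": 1.28, "turn": 0, "jaw": -1}]'

```text
time_s: 3.73
position: [0.5624, -0.0346, 0.079]
tool_rot: [[0.996, 0.091, 0.0], [0.091, -0.996, 0.009], [0.001, -0.009, -1.0]]
ft_force: [-5.6, 1.2, 16.6]
grip_width: -0.0002
```

Touched behind gap 3 (17 N). Now I lift and go to the far (-y) side of the tin, with the jaws part open so that the two fingers cradle it without closing.

apply_moves --motion '[{"tx": 0, "ty": 0, "tz": -3, "turn": 0, "jaw": -0.05}, {"tx": -1, "ty": 1, "tz": -6, "turn": -6, "jaw": -0.05}, {"tx": -3, "ty": 4, "tz": -8, "turn": -13, "jaw": -0.05}, {"tx": -5, "ty": 7.5, "tz": -8, "turn": -20, "jaw": -0.05}, {"tx": -7, "ty": 11, "tz": -8, "turn": -27, "jaw": -0.05}]'

```text
time_s: 4.15
position: [0.5056, -0.147, 0.1597]
tool_rot: [[0.856, 0.517, 0.004], [0.517, -0.856, 0.007], [0.006, -0.004, -1.0]]
ft_force: [1.2, 0.8, -0.8]
grip_width: 0.04
```

```bash
python3 -c "
from h import *
go(-.1555,-.2815,.15,83)"
```

```text
move [-22.57  14.19   0.77] turn -57.1 | now rack [-0.0146 -0.0553] z 0.1597 F [ 1.2  0.8 -0.8] t 4.15 q [-29.  24.  86.   0.  69.  29.]
```

apply_moves --motion '[{"tx": -3, "ty": 1.9, "tz": 0.2, "turn": -7, "jaw": -0.05}, {"tx": -6, "ty": 3.8, "tz": 0.2, "turn": -14, "jaw": -0.05}, {"tx": -9, "ty": 5.7, "tz": 0.2, "turn": -21, "jaw": -0.05}, {"tx": -12, "ty": 7.5, "tz": 0.2, "turn": -28, "jaw": -0.05}, {"tx": -15, "ty": 9.4, "tz": 0.2, "turn": -35, "jaw": -0.05}]'

```text
time_s: 4.57
position: [0.4255, -0.3054, 0.1567]
tool_rot: [[0.436, 0.9, 0.004], [0.9, -0.436, 0.006], [0.007, 0.001, -1.0]]
ft_force: [0.6, 0.1, -0.1]
grip_width: 0.0406
```

```bash
python3 -c "
from h import *
go(-.1555,-.2815,.13,83)"
```

```text
move [-8.92 -0.1   2.6 ] turn -24.1 | now rack [-0.1087 -0.2058] z 0.1567 F [ 0.6  0.1 -0.1] t 4.5667 q [-49.  24.  87.   0.  69. -23.]
```

apply_moves --motion '[{"tx": -3, "ty": 0, "tz": 0.5, "turn": -7, "jaw": -0.05}, {"tx": -6, "ty": 0, "tz": 1, "turn": -14, "jaw": -0.05}, {"tx": -8.9, "ty": -0.1, "tz": 1.8, "turn": -20, "jaw": -0.05}, {"tx": -8.9, "ty": -0.1, "tz": 2.6, "turn": -24.1, "jaw": -0.05}, {"tx": -8.9, "ty": -0.1, "tz": 2.6, "turn": -24.1, "jaw": -0.05}]'

```text
time_s: 4.98
position: [0.3841, -0.3868, 0.1287]
tool_rot: [[0.033, 0.999, 0.003], [0.999, -0.033, 0.008], [0.008, 0.003, -1.0]]
ft_force: [-0.4, 0.1, 0.2]
grip_width: 0.0408
```

```bash
python3 -c "
from h import *
snap('wrist','wr2');go(-.1555,-.2815,.03,83)"
```

```text
move [0.01 0.06 9.96] turn -0.2 | now rack [-0.1565 -0.2822] z 0.1296 F [-0.2  0.   0.4] t 5.0333 q [-58.  28.  85.   0.  67. -56.]
```

View pics/wr2.png

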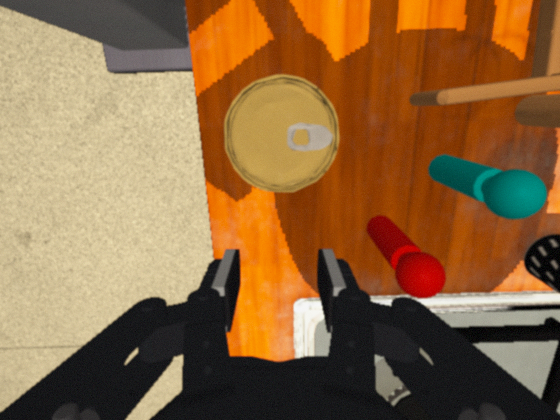

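The wrist view shows the tin's lid centred at (282,133), with both fingertips ready at (229,265) and (332,265). The red post (foot 380,225) is to the right and the hob's rim (row 300) is close behind. I check their clearances before going down.

```bash
python3 -c "
from h import *
p=load('wr2')
for n,u,v in [('tin',282,133),('redhead',420,274),('redfoot',378,222),('hobrim',310,300),('hobin',400,303),('hobcorner',297,310),('wood',280,285),('edge',205,160),('edge2',214,240)]:
    q=pt(p,u,v); print(n,q.round(3),rk(q).round(3))
t=pt(p,282,133,.058); print('tin58',t.round(3),rk(t).round(4))
"
```

```text
tin [ 0.389 -0.323  0.055] [-0.147 -0.22 ]
redhead [ 0.469 -0.406  0.096] [-0.074 -0.31 ]
redfoot [ 0.469 -0.404  0.015] [-0.074 -0.308]
hobrim [ 0.412 -0.486  0.006] [-0.139 -0.385]
hobin [ 0.429 -0.376  0.163] [-0.112 -0.276]
hobcorner [ 0.399 -0.497  0.007] [-0.152 -0.394]
wood [ 0.383 -0.472  0.001] [-0.166 -0.368]
edge [ 0.323 -0.348  0.001] [-0.214 -0.239]
edge2 [ 0.324 -0.422  0.001] [-0.221 -0.313]
tin58 [ 0.389 -0.323  0.058] [-0.1468 -0.2201]
```

The tin is at rack (-0.147,-0.220), which agrees with the first measurement. The red post and hob are clear. Going down.

apply_moves --motion '[{"tx": 0, "ty": 0, "tz": 2.5, "turn": 0, "jaw": -0.05}, {"tx": 0, "ty": 0, "tz": 5, "turn": 0, "jaw": -0.05}, {"tx": 0, "ty": 0, "tz": 7.5, "turn": 0, "jaw": -0.05}, {"tx": 0, "ty": 0, "tz": 9.3, "turn": 0, "jaw": -0.05}, {"tx": 0, "ty": 0, "tz": 9.9, "turn": 0, "jaw": -0.05}]'

```text
time_s: 5.45
position: [0.385, -0.3841, 0.0288]
tool_rot: [[0.037, 0.999, 0.002], [0.999, -0.037, 0.01], [0.01, 0.001, -1.0]]
ft_force: [0.2, 0.5, 0.4]
grip_width: 0.0408
```

apply_moves --motion '[{"tx": 0.4, "ty": 0, "tz": 0.1, "turn": 0, "jaw": -0.05}, {"tx": 0.8, "ty": 0, "tz": 0.1, "turn": 0, "jaw": -0.05}, {"tx": 1.2, "ty": 0, "tz": 0.1, "turn": 0, "jaw": -0.05}, {"tx": 1.6, "ty": 0, "tz": 0.1, "turn": 0, "jaw": -0.05}, {"tx": 2.0, "ty": 0, "tz": 0.1, "turn": 0, "jaw": -0.05}]'

```text
time_s: 5.87
position: [0.3862, -0.3643, 0.0291]
tool_rot: [[0.037, 0.999, 0.003], [0.999, -0.037, 0.007], [0.007, 0.003, -1.0]]
ft_force: [0.0, -3.1, 1.8]
grip_width: 0.0408
```

```bash
python3 -c "
from h import *
go(-.120,.010,.03,83)"
```

```text
move [27.29 -0.16  0.11] turn -0.3 | now rack [-0.1532 -0.2609] z 0.0291 F [ 0.  -3.1  1.8] t 5.8667 q [-56.  35.  94.   0.  52. -54.]
```

Contact is made. Pushing gently.

apply_moves --motion '[{"tx": 0.7, "ty": 0, "tz": 0, "turn": 0, "jaw": -0.05}, {"tx": 1.5, "ty": 0, "tz": 0, "turn": 0, "jaw": -0.05}, {"tx": 2.4, "ty": 0, "tz": 0, "turn": 0, "jaw": -0.05}, {"tx": 3.3, "ty": 0, "tz": 0, "turn": 0, "jaw": -0.05}, {"tx": 4.2, "ty": 0, "tz": 0, "turn": -0.3, "jaw": -0.05}]'

```text
time_s: 6.28
position: [0.3878, -0.3214, 0.0296]
tool_rot: [[0.032, 0.999, 0.003], [0.999, -0.032, 0.007], [0.007, 0.003, -1.0]]
ft_force: [0.6, -1.2, 0.9]
grip_width: 0.0406
```

apply_moves --motion '[{"tx": 1, "ty": 0, "tz": 0, "turn": 0, "jaw": -0.05}, {"tx": 2, "ty": 0, "tz": 0, "turn": 0, "jaw": -0.05}, {"tx": 3, "ty": 0, "tz": 0, "turn": 0, "jaw": -0.05}, {"tx": 4, "ty": 0, "tz": 0, "turn": 0, "jaw": -0.05}, {"tx": 5, "ty": 0, "tz": 0, "turn": 0, "jaw": -0.05}]'

```text
time_s: 6.7
position: [0.3893, -0.2703, 0.0299]
tool_rot: [[0.031, 1.0, 0.003], [0.999, -0.031, 0.007], [0.007, 0.003, -1.0]]
ft_force: [-0.5, -0.3, -0.5]
grip_width: 0.0406
```

```bash
python3 -c "
from h import *
snap('wrist','wr3');go(-.120,.010,.03,83)"
```

```text
move [17.7   0.03  0.14] turn 0.0 | now rack [-0.1417 -0.1656] z 0.0298 F [-0.7  1.9  0.3] t 6.75 q [-49.  31. 103.   1.  46. -48.]
```

View pics/wr3.png

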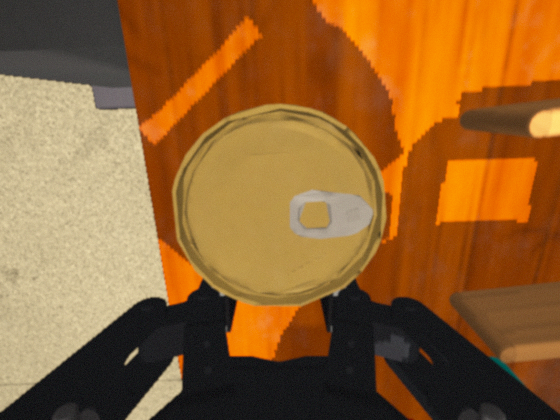

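The tin sits upright and centred (280,205) in the cradle, and the divider ends on the right (530,122) are clear. I push on.

apply_moves --motion '[{"tx": 0.9, "ty": 0, "tz": 0, "turn": 0, "jaw": -0.05}, {"tx": 1.9, "ty": 0, "tz": 0, "turn": 0, "jaw": -0.05}, {"tx": 2.9, "ty": 0, "tz": 0, "turn": 0, "jaw": -0.05}, {"tx": 3.9, "ty": 0, "tz": 0, "turn": 0, "jaw": -0.05}, {"tx": 4.9, "ty": 0, "tz": 0, "turn": 0, "jaw": -0.05}]'

```text
time_s: 7.17
position: [0.3904, -0.2184, 0.0303]
tool_rot: [[0.031, 1.0, 0.002], [0.999, -0.031, 0.009], [0.009, 0.002, -1.0]]
ft_force: [0.6, -0.8, -0.8]
grip_width: 0.0406
```

apply_moves --motion '[{"tx": 1, "ty": 0, "tz": 0, "turn": 0, "jaw": -0.05}, {"tx": 2, "ty": 0, "tz": 0, "turn": 0, "jaw": -0.05}, {"tx": 3, "ty": 0, "tz": 0, "turn": 0, "jaw": -0.05}, {"tx": 4, "ty": 0, "tz": 0, "turn": 0, "jaw": -0.05}, {"tx": 5, "ty": 0, "tz": 0, "turn": 0, "jaw": -0.05}]'

```text
time_s: 7.58
position: [0.392, -0.1674, 0.0307]
tool_rot: [[0.031, 1.0, 0.002], [0.999, -0.031, 0.009], [0.009, 0.002, -1.0]]
ft_force: [-0.0, 0.1, -1.2]
grip_width: 0.0407
```

```bash
python3 -c "
from h import *
go(-.120,.010,.03,83)"
```

```text
move [7.59 0.04 0.14] turn 0.0 | now rack [-0.1296 -0.0653] z 0.0307 F [-0.   0.1 -1.2] t 7.5833 q [-39.  28. 110.   1.  42. -38.]
```

apply_moves --motion '[{"tx": 1, "ty": 0, "tz": 0, "turn": 0, "jaw": -0.05}, {"tx": 2, "ty": 0, "tz": 0, "turn": 0, "jaw": -0.05}, {"tx": 3, "ty": 0, "tz": 0, "turn": 0, "jaw": -0.05}, {"tx": 3.9, "ty": 0, "tz": 0, "turn": 0, "jaw": -0.05}, {"tx": 4.7, "ty": 0, "tz": 0, "turn": 0, "jaw": -0.05}]'

```text
time_s: 8.0
position: [0.3934, -0.1194, 0.0312]
tool_rot: [[0.03, 1.0, 0.002], [0.999, -0.03, 0.009], [0.009, 0.001, -1.0]]
ft_force: [0.4, -1.4, -1.1]
grip_width: 0.0406
```

apply_moves --motion '[{"tx": 0.8, "ty": 0, "tz": 0, "turn": 0, "jaw": -0.05}, {"tx": 1.5, "ty": 0, "tz": 0, "turn": 0, "jaw": -0.05}, {"tx": 2.1, "ty": 0, "tz": 0, "turn": 0, "jaw": -0.05}, {"tx": 2.5, "ty": 0, "tz": 0, "turn": 0, "jaw": -0.05}, {"tx": 2.8, "ty": 0, "tz": 0, "turn": 0, "jaw": -0.05}]'

```text
time_s: 8.42
position: [0.3943, -0.091, 0.0314]
tool_rot: [[0.03, 1.0, 0.002], [1.0, -0.03, 0.009], [0.009, 0.002, -1.0]]
ft_force: [0.0, -1.1, -1.0]
grip_width: 0.0405
```

```bash
python3 -c "
from h import *
snap('wrist','wr4');p=load('wr4'); R=telemetry.observe()
im=cv2.cvtColor(cv2.imread('pics/wr4.png'),cv2.COLOR_BGR2HSV)
# lid: by height from depth
v,u=np.mgrid[0:300:3,0:560:3]
P=np.array([pt(p,a,b,r=0) if p['d'][b,a]>0 else [0,0,9] for a,b in zip(u.ravel(),v.ravel())]); m=(abs(P[:,2]-.056)<.006)
q=P[m]; c,r=cv2.minEnclosingCircle(q[:,:2].astype(np.float32)); print(m.sum(),c,r,rk(c),rk(np.median(q,0)))
go(-.120,.010,.03,83)"
```

```text
3711 (0.3893948197364807, -0.05441417172551155) 0.04667944833636284 [-0.12193765  0.0474685 ] [-0.11439399  0.05640037]
move [-0.08  0.06  0.14] turn 0.1 | now rack [-0.1205  0.0109] z 0.0314 F [ 0.3 -0.8 -0.1] t 8.4667 q [-30.  27. 114.   1.  40. -29.]
```

View pics/wr4.png

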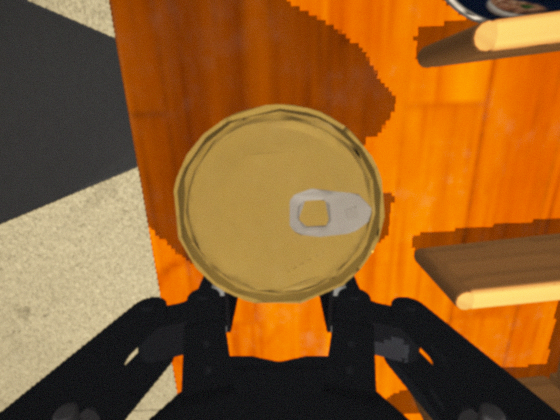

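The tin (280,204) stands before gap 3, between the divider ends at (490,38) and (467,298); the flat tin is beyond at (500,5). I measure the tin, then back off.

```bash
python3 -c "
from h import *
p=load('wr4')
print('tin',rk(pt(p,280,204,.058)).round(4),'div105',rk(pt(p,487,38,.045)).round(4),'div0',rk(pt(p,463,298,.045)).round(4))
"
```

```text
tin [-0.1139  0.0573] div105 [-0.0379  0.1031] div0 [-0.0395  0.0002]
```

apply_moves --motion '[{"tx": -1, "ty": 0, "tz": 0, "turn": 0, "jaw": -0.05}, {"tx": -2.5, "ty": 0, "tz": 0, "turn": 0, "jaw": -0.05}, {"tx": -4, "ty": 0, "tz": -1.5, "turn": 0, "jaw": -0.05}, {"tx": -5, "ty": 0, "tz": -5, "turn": 0, "jaw": -0.05}, {"tx": -5, "ty": 0, "tz": -9, "turn": 0, "jaw": -0.05}]'

```text
time_s: 8.88
position: [0.3919, -0.1436, 0.1212]
tool_rot: [[0.032, 0.999, -0.001], [0.999, -0.032, 0.011], [0.011, -0.002, -1.0]]
ft_force: [1.3, -0.5, -0.1]
grip_width: 0.0407
```

```bash
python3 -c "
from h import *
go(-.182,.0525,.13,0)"
```

```text
move [ 8.67 -6.56 -0.77] turn 82.9 | now rack [-0.1275 -0.0415] z 0.1212 F [ 1.3 -0.5 -0.1] t 8.8833 q [-37.  18. 105.   1.  57. -35.]
```

apply_moves --motion '[{"tx": 0.5, "ty": -1.5, "tz": -0.8, "turn": 7, "jaw": -0.05}, {"tx": 2, "ty": -3, "tz": -0.8, "turn": 14, "jaw": -0.05}, {"tx": 3.5, "ty": -4.5, "tz": -0.8, "turn": 21, "jaw": -0.05}, {"tx": 5, "ty": -5.5, "tz": -0.8, "turn": 28, "jaw": -0.05}, {"tx": 6.5, "ty": -6.2, "tz": -0.8, "turn": 35, "jaw": -0.05}]'

```text
time_s: 9.3
position: [0.3311, -0.0767, 0.1302]
tool_rot: [[0.606, 0.796, -0.001], [0.796, -0.606, 0.011], [0.008, -0.008, -1.0]]
ft_force: [0.9, 0.3, 0.1]
grip_width: 0.0407
```

apply_moves --motion '[{"tx": 0, "ty": 0, "tz": 0, "turn": 7, "jaw": -0.05}, {"tx": 0, "ty": 0, "tz": 0, "turn": 14, "jaw": -0.05}, {"tx": 0, "ty": 0, "tz": 0, "turn": 21, "jaw": -0.05}, {"tx": 0, "ty": 0, "tz": 0, "turn": 28, "jaw": -0.05}, {"tx": 0, "ty": 0, "tz": 0, "turn": 35, "jaw": -0.05}]'

```text
time_s: 9.72
position: [0.3311, -0.0774, 0.1303]
tool_rot: [[0.955, 0.298, -0.001], [0.298, -0.955, 0.011], [0.002, -0.011, -1.0]]
ft_force: [-0.1, -0.6, 0.8]
grip_width: 0.0407
```

```bash
python3 -c "
from h import *
go(-.176,.055,.10,0)"
```

```text
move [ 1.12 -2.3   3.05] turn 12.1 | now rack [-0.1821  0.0298] z 0.1303 F [-0.1 -0.6  0.8] t 9.7167 q [-34.  10. 115.   1.  55.  39.]
```

apply_moves --motion '[{"tx": 0.5, "ty": -1.2, "tz": 0.5, "turn": 6, "jaw": -0.05}, {"tx": 1.1, "ty": -2.3, "tz": 1.5, "turn": 12.1, "jaw": -0.05}, {"tx": 1.1, "ty": -2.3, "tz": 3, "turn": 12.1, "jaw": -0.05}, {"tx": 1.1, "ty": -2.3, "tz": 3.8, "turn": 12.1, "jaw": -0.05}, {"tx": 1.1, "ty": -2.3, "tz": 3.8, "turn": 12.1, "jaw": -0.05}]'

```text
time_s: 10.13
position: [0.3342, -0.052, 0.0916]
tool_rot: [[0.996, 0.091, -0.003], [0.091, -0.996, 0.013], [-0.002, -0.013, -1.0]]
ft_force: [-0.3, -0.3, 0.9]
grip_width: 0.0404
```

```bash
python3 -c "
from h import *
snap('wrist','wr5');go(-.176,.055,.031,0)"
```

```text
move [0.05 0.04 6.12] turn -0.0 | now rack [-0.1764  0.0547] z 0.0922 F [-0.8 -0.5  0.6] t 10.1833 q [-30.  15. 119.   1.  47.  55.]
```

View pics/wr5.png

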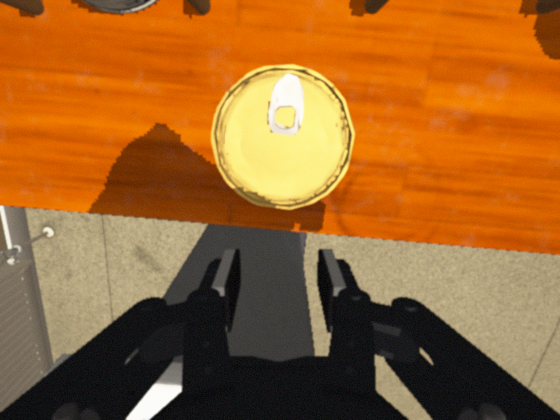

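The tin (283,136) is in line with the fingers (229 and 333), and gap 3's divider ends at the top (197 and 375) straddle it. I go down and push in.

apply_moves --motion '[{"tx": 0, "ty": 0, "tz": 1.5, "turn": 0, "jaw": -0.05}, {"tx": 0, "ty": 0, "tz": 3, "turn": 0, "jaw": -0.05}, {"tx": 0, "ty": 0, "tz": 4.5, "turn": 0, "jaw": -0.05}, {"tx": 0, "ty": 0, "tz": 5.7, "turn": 0, "jaw": -0.05}, {"tx": 0, "ty": 0, "tz": 6, "turn": 0, "jaw": -0.05}]'

```text
time_s: 10.6
position: [0.3343, -0.0519, 0.0316]
tool_rot: [[0.996, 0.09, -0.003], [0.09, -0.996, 0.013], [-0.002, -0.013, -1.0]]
ft_force: [0.0, -0.1, 1.2]
grip_width: 0.0407
```

```bash
python3 -c "
from h import *
go(-.035,.0525,.031,0)"
```

```text
move [14.15  0.24  0.02] turn -0.0 | now rack [-0.1765  0.055 ] z 0.0316 F [ 0.  -0.1  1.2] t 10.6 q [-30.  24. 124.   1.  33.  54.]
```

apply_moves --motion '[{"tx": 0.6, "ty": 0, "tz": 0, "turn": 0, "jaw": -0.05}, {"tx": 1.2, "ty": 0, "tz": 0, "turn": 0, "jaw": -0.05}, {"tx": 1.8, "ty": 0.05, "tz": 0, "turn": 0, "jaw": -0.05}, {"tx": 2.4, "ty": 0.1, "tz": 0, "turn": 0, "jaw": -0.05}, {"tx": 3.1, "ty": 0.15, "tz": 0, "turn": 0, "jaw": -0.05}]'

```text
time_s: 11.02
position: [0.3656, -0.0504, 0.032]
tool_rot: [[0.996, 0.09, -0.004], [0.09, -0.996, 0.013], [-0.003, -0.013, -1.0]]
ft_force: [-3.9, -0.5, 5.1]
grip_width: 0.0406
```

apply_moves --motion '[{"tx": 0.8, "ty": 0, "tz": 0, "turn": 0, "jaw": -0.05}, {"tx": 1.6, "ty": 0.05, "tz": 0, "turn": 0, "jaw": -0.05}, {"tx": 2.4, "ty": 0.05, "tz": 0, "turn": 0, "jaw": -0.05}, {"tx": 3.2, "ty": 0.1, "tz": 0, "turn": 0, "jaw": -0.05}, {"tx": 4, "ty": 0.1, "tz": 0, "turn": 0, "jaw": -0.05}]'

```text
time_s: 11.43
position: [0.406, -0.0476, 0.0319]
tool_rot: [[0.996, 0.091, -0.005], [0.091, -0.996, 0.013], [-0.004, -0.013, -1.0]]
ft_force: [-4.7, -0.6, 5.6]
grip_width: 0.0404
```

```bash
python3 -c "
from h import *
snap('wrist','wr6');go(-.035,.0525,.031,0)"
```

```text
move [ 6.81 -0.03  0.09] turn -0.0 | now rack [-0.1031  0.0522] z 0.0319 F [ 0.5 -0.7 -0. ] t 11.4833 q [-24.  27. 112.   1.  41.  60.]
```

View pics/wr6.png

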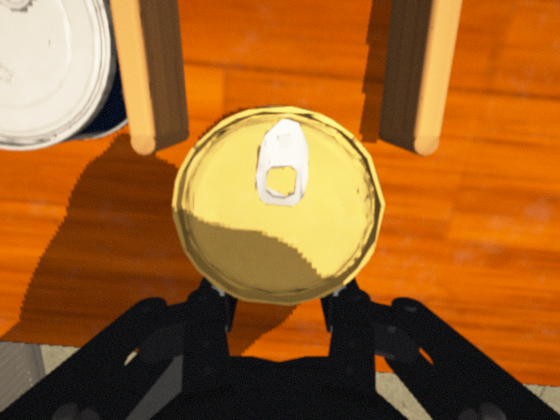

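The tin (279,205) is upright at the mouth, centred to about 2 mm between the divider ends (145 and 427). I keep pushing, 1.5 mm to the right.

apply_moves --motion '[{"tx": 0.8, "ty": 0.05, "tz": 0.02, "turn": 0, "jaw": -0.05}, {"tx": 1.6, "ty": 0.1, "tz": 0.02, "turn": 0, "jaw": -0.05}, {"tx": 2.4, "ty": 0.15, "tz": 0.02, "turn": 0, "jaw": -0.05}, {"tx": 3.2, "ty": 0.15, "tz": 0.02, "turn": 0, "jaw": -0.05}, {"tx": 4, "ty": 0.15, "tz": 0.02, "turn": 0, "jaw": -0.05}]'

```text
time_s: 11.9
position: [0.4484, -0.0458, 0.0316]
tool_rot: [[0.996, 0.09, -0.002], [0.09, -0.996, 0.012], [-0.001, -0.012, -1.0]]
ft_force: [-4.2, 0.3, 1.0]
grip_width: 0.0406
```

apply_moves --motion '[{"tx": 0.6, "ty": 0, "tz": 0.02, "turn": 0, "jaw": -0.05}, {"tx": 1.1, "ty": 0, "tz": 0.02, "turn": 0, "jaw": -0.05}, {"tx": 1.5, "ty": 0, "tz": 0.02, "turn": 0, "jaw": -0.05}, {"tx": 1.8, "ty": 0, "tz": 0.02, "turn": 0, "jaw": -0.05}, {"tx": 2.1, "ty": 0, "tz": 0.02, "turn": 0, "jaw": -0.05}]'

```text
time_s: 12.32
position: [0.4693, -0.0438, 0.0314]
tool_rot: [[0.996, 0.09, -0.003], [0.09, -0.996, 0.012], [-0.002, -0.013, -1.0]]
ft_force: [-5.3, -0.4, 4.9]
grip_width: 0.0405
```

```bash
python3 -c "
from h import *
go(-.035,.0525,.031,0)"
```

```text
move [ 0.64 -0.17  0.05] turn -0.0 | now rack [-0.0414  0.0508] z 0.0314 F [-5.3 -0.4  4.9] t 12.3167 q [-20.  31. 103.   1.  46.  64.]
```

apply_moves --motion '[{"tx": 0.2, "ty": -0.05, "tz": 0, "turn": 0, "jaw": -0.05}, {"tx": 0.4, "ty": -0.1, "tz": 0, "turn": 0, "jaw": -0.05}, {"tx": 0.55, "ty": -0.1, "tz": 0, "turn": 0, "jaw": -0.05}, {"tx": 0.65, "ty": -0.1, "tz": 0, "turn": 0, "jaw": -0.05}]'

```text
time_s: 12.65
position: [0.4757, -0.0422, 0.0314]
tool_rot: [[0.996, 0.09, -0.003], [0.09, -0.996, 0.012], [-0.002, -0.013, -1.0]]
ft_force: [-4.5, -0.1, 4.2]
grip_width: 0.0406
```

apply_moves --motion '[{"tx": 0.1, "ty": 0, "tz": 0, "turn": 0, "jaw": -0.05}, {"tx": 0.2, "ty": 0, "tz": 0, "turn": 0, "jaw": -0.05}, {"tx": 0.3, "ty": 0, "tz": 0, "turn": 0, "jaw": -0.05}]'

```text
time_s: 12.9
position: [0.4773, -0.0418, 0.0314]
tool_rot: [[0.996, 0.091, -0.007], [0.091, -0.996, 0.013], [-0.006, -0.013, -1.0]]
ft_force: [-15.3, -5.1, 11.6]
grip_width: 0.0408
```

The force has risen to 15 N and the tool has stalled 1.4 mm short, so the tin is against the back. I withdraw straight back, then lift.

apply_moves --motion '[{"tx": -0.6, "ty": 0, "tz": 0, "turn": 0, "jaw": -0.05}, {"tx": -1.8, "ty": 0, "tz": 0, "turn": 0, "jaw": -0.05}, {"tx": -3.5, "ty": 0, "tz": 0, "turn": 0, "jaw": -0.05}, {"tx": -5.5, "ty": 0, "tz": -1.5, "turn": 0, "jaw": -0.05}, {"tx": -7, "ty": 0, "tz": -4.5, "turn": 0, "jaw": -0.05}]'

```text
time_s: 13.32
position: [0.4058, -0.0483, 0.0752]
tool_rot: [[0.996, 0.091, -0.011], [0.091, -0.996, 0.015], [-0.01, -0.016, -1.0]]
ft_force: [-0.1, -0.1, -0.1]
grip_width: 0.0404
```

apply_moves --motion '[{"tx": -2, "ty": 0, "tz": -4, "turn": 0, "jaw": -0.05}, {"tx": -2, "ty": 0, "tz": -8, "turn": 0, "jaw": -0.05}, {"tx": -2, "ty": 0, "tz": -11, "turn": 0, "jaw": -0.05}, {"tx": -2, "ty": 0, "tz": -11, "turn": 0, "jaw": -0.05}, {"tx": -2, "ty": 0, "tz": -11, "turn": 0, "jaw": -0.05}]'

```text
time_s: 13.73
position: [0.388, -0.0521, 0.1865]
tool_rot: [[0.996, 0.09, -0.007], [0.09, -0.996, 0.013], [-0.005, -0.014, -1.0]]
ft_force: [-0.2, 1.2, -0.3]
grip_width: 0.0408
```

```bash
python3 -c "
from h import *
snap('wrist','wr7');snap('top','top1');go(0,0,.2)
p=load('top1')
print('jar',rk(pt(p,146,269,.083)))
cv2.imwrite('pics/fin.png',np.hstack([cv2.resize(cv2.imread('pics/wr7.png'),(400,300)),cv2.resize(cv2.imread('pics/top1.png'),(400,300))]))"
```

```text
move [12.39  5.03 -1.76] turn 0.0 | now rack [-0.1241  0.0505] z 0.1845 F [ 0.  -0.4 -0.1] t 13.8333 q [-25.  10. 103.   1.  68.  59.]
jar [-0.11434843  0.30800968]
```

View pics/wr7.png

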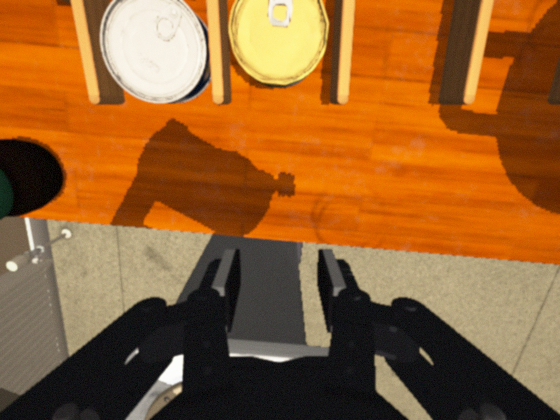

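View pics/top1.png

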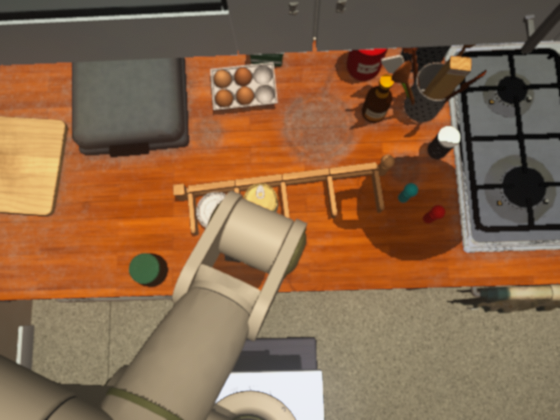

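The tin stands upright in gap 3, at wrist (278,35) and top (262,197), next to the flat tin's gap. The jar (146,269) and flat tin look unmoved. One last numeric check that it rests against the back, then I hand in.

```bash
python3 -c "
from h import *
p=load('wr7')
print('near edge (want x=-.030)',rk(pt(p,277,86,.058)).round(4),'L/R',rk(pt(p,229,35,.058)).round(4),rk(pt(p,328,35,.058)).round(4),'div end (-.045,.105)',rk(pt(p,222,103,.045)).round(4),'flat near edge, was .155-',rk(pt(p,158,103,.04)).round(4),rk(pt(p,101,50,.04)).round(4))
close_job()"
```

```text
near edge (want x=-.030) [-0.0295  0.0533] L/R [0.0064 0.0894] [0.0061 0.015 ] div end (-.045,.105) [-0.0422  0.1001] flat near edge, was .155- [-0.0422  0.1565] [-0.0008  0.1984]
the job is handed in; nothing more can be done
```

The tall tin is standing upright in the third gap from the ball-topped post, against the back of the rack, and the job is handed in (about 14 s of the 70 s used).

- **Counting:** the wooden ball post is at the right (-y) end. I touched the back rail with the shut fingertips behind gaps 1, 2 and 3, in that order, pressing with about 13, 25 and 17 N and lifting clear between touches.
- **Pushing:** the part-open fingers cradled the tin and were never closed on it. I pushed it along the front of the rack, then into the gap until the force rose to 15 N and it stopped.
- **Last checks:**
  - The tin's near edge is at rack x = -29.5 mm (-30 expected when against the back), and it is centred at about y = 52 mm (gap centre 52.5).
  - The flat tin's measured edges put it about where it started, within a few mm.
  - The jar looks unmoved in the before and after pictures, at the same pixel position.
  - The arm was withdrawn and touching nothing.
- **Disagreement:** one divider end read 3–5 mm off the given rack dimensions, within what I can read off the picture. No check failed.

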